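Load a glaze sample in the vial shaker and hold its collar down

ROBOT

A 7-joint arm with a two-finger parallel gripper is mounted at the origin on the work surface. World frame = base frame: x ahead of the robot, y to its left, z up, the work surface at z = 0. Lengths are in m, angles in rad, forces in N, time in s.
With the tool pointing down it reaches from about 0.4 to 0.85 m from the base axis. Payload 4.5 kg.
Tool frame: the origin (TCP) lies midway between the tips of the shut fingers; the grasp point (between the pads) lies 19 mm behind it; z points along the fingers, x is the direction in which the jaws open and shut, and the axes are right-handed (so a half turn about z gives the same grasp; the last joint's range is limited). The gripper opens to 88 mm and grips with 3 to 60 N. Pads are 18 mm wide; open, the fingers measure 123 mm over their backs; the gripper's body (75 mm by 187 mm) begins 45 mm behind the grasp point.
Start: joints at [-1.084, 0.689, -0.195, 1.565, 0.157, 0.902, -0.215], TCP at [0.273, 0.562, 0.239] pointing down, gripper open.
Joint ranges: [-3.01, 3.01], [-0.46, 2.08], [-1.47, 1.51], [0.13, 2.56], [-1, 4.14], [0.04, 2.09], [-2.66, 2.66]. Speed limits (rad/s): [2.57, 2.57, 3.14, 3.14, 3.14, 3.14, 3.14].

INTERFACE

Orientations are given as a unit quaternion [x, y, z, w].
In Python, from plant import r gives the robot as it stands. The module is installed in compiled form; this text tells all that it offers.
- The arm moves only by the tool play_rows, never from a script. Its argument "increments" is a list of rows, each a list of 7 numbers: the opening, from 0 (shut) to 1 (fully open), then the shift along the tool's x, y, z in mm, then the turn, a rotation vector about the tool's x, y, z in rad. In form: [[hand, dx, dy, dz, wx, wy, wz], ...]. A call has exactly 8 rows; each row shifts and turns the pose as measured when the row begins, along the tool's axes as they then stand; what a row does not reach is not made up. A row lasts 1/8 s, in which the tool goes at most 62.5 mm and 10.7 degrees, less where a joint would pass 70% of its speed; a pose out of reach is approached as far as the arm can. A call is refused whole if a number of a shift passes 62.5 or a number of a turn 0.188, either way. A call with a gripper value outside its range is refused whole. The fingers move at their own pace and stop on an object; "grip_force" is the grip in N (left out, the last holds). Time passes only in rows, so rows that do not move let the fingers close, or fill a call up. It gives the time, the measured TCP pose, the force and the opening at its end, in the units of the state.
- r.get_state(): the state, without advancing time (a new reading comes with each control period).
- r.snapshot(name): name is "scene" or "top"; returns the picture (420x560x3 uint8, red, green, blue); there is no depth.
- r.get_calibration(name): a dict with "fx", "fy", "cx", "cy" (pixels), "R" (3x3) and "t" (3): a world point X has camera coordinates R X + t. Camera axes: x right, y down, z forward; pixel columns grow to the right and rows downward; lengths in m; the calibration is good to about 2 mm. A picture is of the moment at which its call begins. get_calibration takes no time and is no camera call.
- r.finish_job(): hands the job in, once; it reports no verdict.
The state is a dict: "clock": time; "q": joint angles; "qd": joint speeds; "joint_torque": joint torques, N m; "tool_pos": TCP position; "eef_rot": TCP orientation; "contact_force": force on the tool from outside, world axes, zero at the start; "moment": the same for the moment, N m; "opening": opening from 0.0 (shut) to 1.0 (fully open).
Only numpy, scipy, OpenCV 4.12 (cv2) and the standard library are available. Lean on these libraries where they do the work, as an engineer would, in place of code of your own. Each camera call takes 0.05 s, during which the arm holds its last target.

TASK

Take the tall glaze sample tube out of the rack and stand it fully down in the holder of the vial shaker, through the knurled collar. Then turn the collar until its hidden keyways find the pins, push it fully home on the pedestal against its spring, and finish while the gripper is still holding it down there (the shaker runs only while it is held; let go, the collar springs back up). Leave the two short tubes, the mug and the bowl where they are.

Things in the scene. Friction and masses are not known exactly. Their poses are not given: they have to be found in the camera images.
- tall_tube: The sample tube to load, white plastic with a grey ribbed cap: 100 mm tall in all, body 16 mm in diameter with a tapered foot (9 mm across at the bottom, full width 8 mm up), cap 20 mm in diameter over the top 18 mm, 20 to 45 g. Origin: centre of its underside, z up to the cap. At the start it stands in any one of the rack's holes, its top 110 mm above the table, other tubes 65 mm apart.
- short_tube_a: A bystander tube in the rack, same make but only 75 mm tall. Origin: centre of its underside, z up. Leave it in its hole.
- short_tube_b: The other bystander tube, 75 mm tall. Origin: centre of its underside, z up. Leave it in its hole.
- rack: Fixed dark wooden rack block, 50 (x) by 190 (y) by 45 mm high; three holes 18 mm wide and 35 mm deep in a row along its own y at -65, 0 and 65 mm. Origin: centre of its underside on the table. A tube in a hole stands with its foot 10 mm above the table.
- shaker: Fixed bench vial shaker: grey box 130 (x) by 150 (y) mm, its top 50 mm above the table, with a dark steel pedestal in the middle, 51 mm in diameter (68 mm over a low foot ring, up to 54 mm). Origin: centre of its underside, on the axis of pedestal, post and collar; z up.
- pedestal_top (a point): Centre of the pedestal's flat top, 92 mm above the table: the collar's seat when home. A spring sleeve (49 mm wide) and, inside it, two 5 mm pins on opposite sides of the post stand above it, hidden under the collar. Which way the pins point differs from run to run and cannot be read.
- holder_mouth (a point): Centre of the mouth of the holder's well: the top of the post, 114 mm above the table, inside the collar's bore. The post is a fixed steel tube, 29 mm outside, bore 18.8 mm.
- holder_floor (a point): Centre of the well's floor, 52 mm above the table (well 62 mm deep). The tall tube is fully in when its foot stands here; its cap's top is then 152 mm above the table.
- collar: Loose knurled aluminium collar round the post: ring 54 mm in outer diameter, 22 mm tall, bore 31 mm, 0.12 to 0.2 kg. Origin: centre of its underside, z up. At the start it rides on the spring sleeve, underside 101 mm and top 123 mm above the table; nothing stands beside it. Two blind keyways, 12 mm wide, are cut in its underside at its own +x and -x, not seen from above.
- collar_top (a point): Centre of the collar's top face. Pushed straight down at the start, the collar stops after 1 mm on the pins. Turned clockwise (seen from above) by 25 to 75 degrees from its start, the keyways meet the pins, give or take 8 degrees, and it goes on down to home: top 114 mm above the table, 9 mm below its start. The tube's cap then ends 38 mm above it.
- sleeve (a joint): Spring sleeve under the collar: 0 at the top, about 0.009 m when the collar is home. It pushes up with 5 N at 0 and 8.6 N at home; if let go, the collar rises to its start height and stays level on the post, so it can be gripped afresh.
- mug: Bystander: plain mug, 72 mm wide, 75 mm tall. Origin: centre of its underside. Leave it alone.
- bowl: Bystander: small terracotta bowl, 110 mm wide, 45 mm tall. Origin: centre of its underside. Leave it alone.
Mind the look-alikes: they are no part of the job. Leave any blue look-alike of the tall_tube alone.

How it is judged:
On the way, in this order (a step that is already met when the one before it is completed fails the run):
1. the tall tube stands fully down in the holder, the collar still up (distance between tall_tube and holder_floor below 0.006 m and angle between tall_tube's own z axis and vertical below 0.12 rad and z of collar in the frame of shaker above 0.097 m), for 0.2 s.
2. the collar is home over the pins, on the pedestal (z of collar in the frame of shaker below 0.0945 m and horizontal distance between collar and holder_mouth below 0.004 m and angle between collar's own z axis and vertical below 0.08 rad), for 0.2 s.
At the end, for the whole second after the job is handed in: Tall tube in the holder (foot within 6 mm of the floor, tilt under 7 deg); collar home (within 2.5 mm of the pedestal, centred within 4 mm, tilt under 4.5 deg), still, the gripper's fingers on it with over 2 N; short tubes within 15 mm, mug and bowl within 25 mm of start (all of step 2 and distance between tall_tube and holder_floor below 0.006 m and angle between tall_tube's own z axis and vertical below 0.12 rad and contact force between the fingers and collar above 2 N and linear speed of collar below 0.02 m/s); the arm keeps its last pose, push and grip.
It fails at once if a short tube is taken out or knocked (distance of short_tube_a from where it was at the start of the episode above 0.015 m).
It fails at once if a short tube is taken out or knocked (distance of short_tube_b from where it was at the start of the episode above 0.015 m).
It fails at once if the mug is pushed away (distance of mug from where it was at the start of the episode above 0.025 m).
It fails at once if the bowl is pushed away (distance of bowl from where it was at the start of the episode above 0.025 m).
It also fails if it takes over 54 s, if anything falls off the work surface, if the arm or the gripper's body presses on something with over 40 N, if the wrist force passes 120 N, or if a joint passes its speed limit or range.

## Working session

There is one attempt and no reset: what is moved stays moved. The work goes in short steps, Python scripts to look and compute and a tool call to move; the robot and the scene stay as the last step left them, time stands still between calls to the robot, and variables do not carry over. Pictures are saved under pics/ and viewed, and the job is handed in when it is done.

Besides the shell and the picture viewer there is one more tool, called after ">>>" by a JSON object that holds its "method" and its "body". play_rows: Moves the arm, as the interface text tells. Its arguments: {"type":"object","properties":{"increments":{"type":"array"},"grip_force":{"type":"number"}},"required":["increments"]}

```bash
mkdir -p pics
python3 - <<'E'
from plant import r
import cv2,json
for n in("scene","top"):
    cv2.imwrite(f"pics/{n}0.png",r.snapshot(n)[:,:,::-1])
    print(n,r.get_calibration(n))
print(r.get_state())
E
```

```text
scene {'fx': 384.169678322636, 'fy': 384.169678322636, 'cx': 282.740957307247, 'cy': 209.15348390731467, 'R': array([[ 0.60950076,  0.79265612,  0.01432156],
       [ 0.68512056, -0.51755153, -0.51259169],
       [-0.39889679,  0.32223701, -0.85851305]]), 't': array([-0.35760784, -0.3483375 ,  0.95454622])}
top {'fx': 464.2298134290006, 'fy': 464.2298134290006, 'cx': 289.081088642022, 'cy': 213.50440709581247, 'R': array([[-0.00918897, -0.99961272, -0.02626751],
       [-0.98761813,  0.01318649, -0.15632195],
       [ 0.15660778,  0.02450584, -0.98735681]]), 't': array([0.02498713, 0.60188331, 0.92397569])}
{'clock': 0.1, 'q': array([-1.084207  ,  0.68992155, -0.19453615,  1.56622138,  0.15729161,
        0.90248594, -0.21507786]), 'qd': array([ 0.00136158, -0.00104025, -0.00082931, -0.00396649, -0.00054548,
        0.0007976 ,  0.00072479]), 'joint_torque': array([-3.39870174e-03, -5.28505361e+01, -1.27179578e+00, -1.53836471e+01,
       -5.26471110e-02,  2.03248623e-03,  4.33423929e-05]), 'tool_pos': array([0.27320608, 0.56150316, 0.23798222]), 'eef_rot': array([ 8.47756323e-01,  5.30385275e-01, -6.70148802e-04,  4.77362815e-04]), 'contact_force': array([-0.23450454,  0.42869051, -1.0395706 ]), 'moment': array([0.00011366, 0.05016636, 0.071227  ]), 'opening': 0.9970985882817102}
```

View pics/scene0.png

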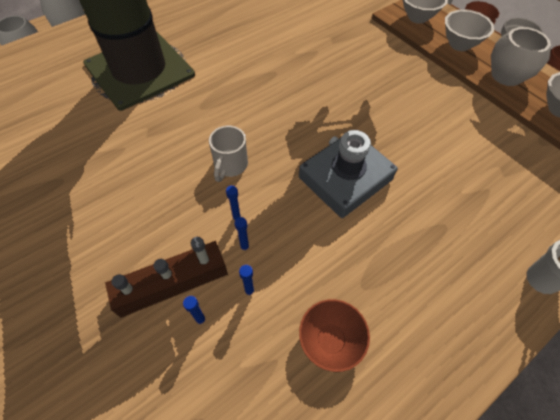

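View pics/top0.png

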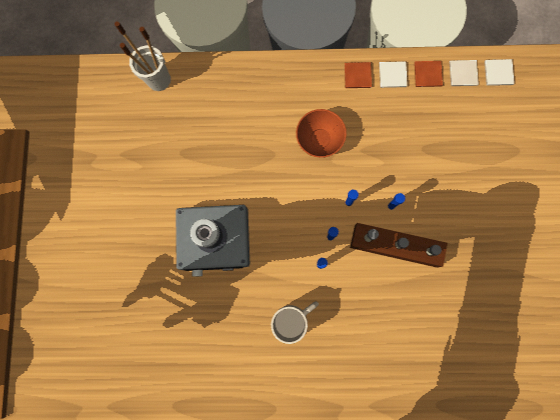

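```bash
cat > h.py <<'E'
import numpy as np,cv2
from plant import r
C={n:r.get_calibration(n) for n in("scene","top")}
def proj(n,X):
    c=C[n];p=c["R"]@np.array(X,float)+c["t"];return np.array([c["fx"]*p[0]/p[2]+c["cx"],c["fy"]*p[1]/p[2]+c["cy"]])
def ray(n,uv):
    c=C[n];d=c["R"].T@np.array([(uv[0]-c["cx"])/c["fx"],(uv[1]-c["cy"])/c["fy"],1.]);return -c["R"].T@c["t"],d
def onz(n,uv,z):
    o,d=ray(n,uv);return o+d*(z-o[2])/d[2]
E
python3 - <<'E'
from h import *
print(proj("top",[.273,.562,.239]),proj("scene",[.273,.562,.239]))
s=cv2.imread("pics/scene0.png");t=cv2.imread("pics/top0.png")
a=cv2.resize(s[170:330,95:275],None,fx=4,fy=3.6,interpolation=cv2.INTER_CUBIC);cv2.imwrite("pics/c1.png",a[:600])
a=cv2.resize(t[180:280,300:460],None,fx=5,fy=5,interpolation=cv2.INTER_CUBIC);cv2.imwrite("pics/c2.png",a)
a=cv2.resize(t[195:285,165:265],None,fx=6,fy=6,interpolation=cv2.INTER_CUBIC);b=cv2.resize(s[110:220,290:405],None,fx=5,fy=5,interpolation=cv2.INTER_CUBIC)
cv2.imwrite("pics/c3.png",a);cv2.imwrite("pics/c4.png",b)
E
```

```text
[-51.10329623 402.00467647] [403.23538598 -59.56934854]
```

View pics/c1.png

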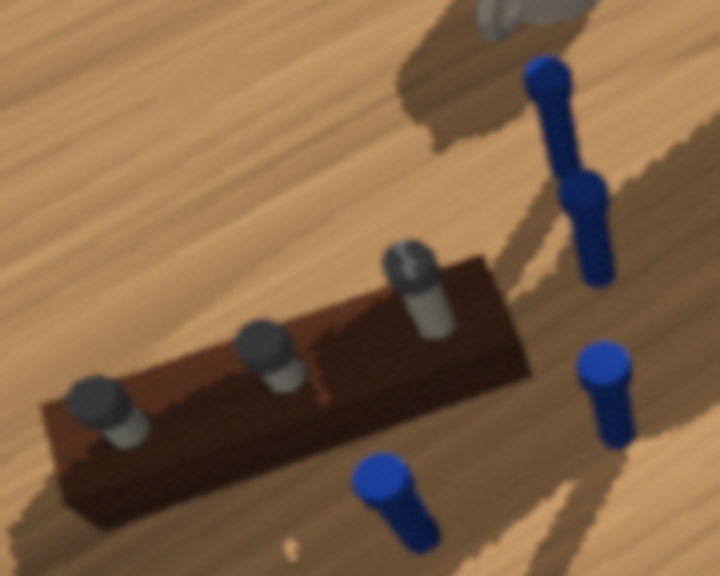

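View pics/c2.png

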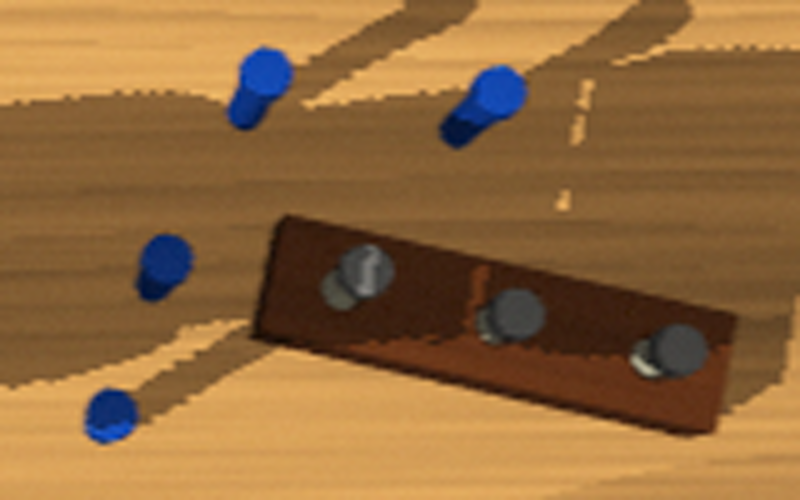

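View pics/c3.png

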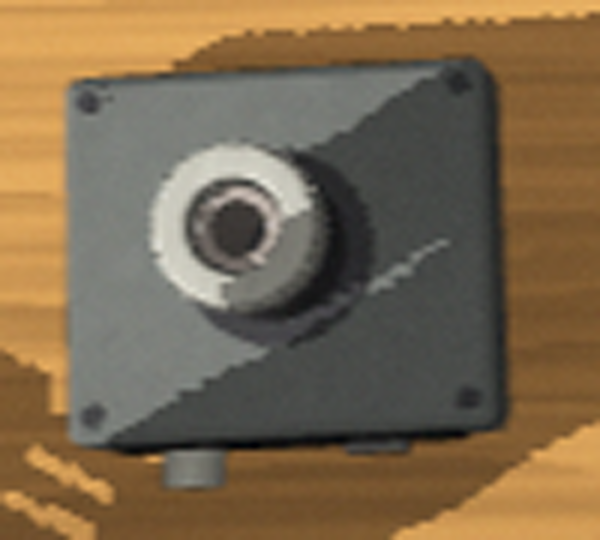

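View pics/c4.png

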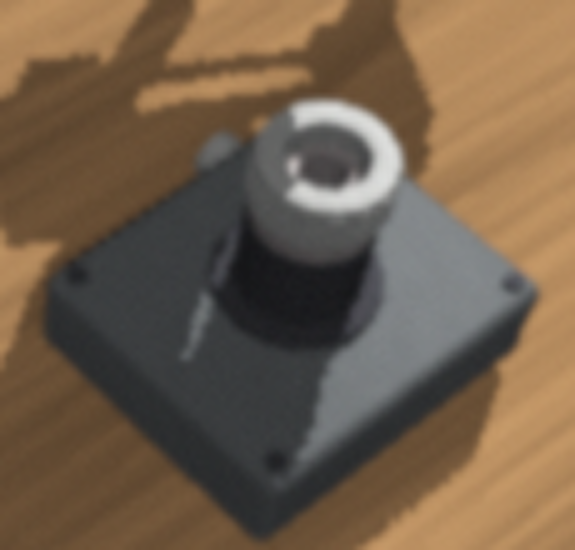

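Run:
```python
from h import *
K=8
for n,roi in(("top",(355,220,450,262)),("scene",(105,225,220,305)),("top",(180,208,245,268)),("scene",(325,120,385,190))):
    im=cv2.imread(f"pics/{n}0.png");x0,y0,x1,y1=roi
    c=cv2.resize(im[y0:y1,x0:x1],None,fx=K,fy=K,interpolation=cv2.INTER_CUBIC)
    g=cv2.cvtColor(c,cv2.COLOR_BGR2HSV)
    if roi[0] in(355,105): m=((g[:,:,1]<60)&(g[:,:,2]>0)).astype(np.uint8)*255   # greys in rack
    else: m=((g[:,:,2]>125)).astype(np.uint8)*255
    for cc in cv2.findContours(m,cv2.RETR_CCOMP,cv2.CHAIN_APPROX_NONE)[0]:
        if cv2.contourArea(cc)<64*15: continue
        b=np.array(cv2.boundingRect(cc))/K; (ex,ey),ax,an=cv2.fitEllipse(cc)
        print(n,"bbox",b[:2]+[x0-.44,y0-.44],b[2:],"ell",round(ex/K+x0-.44,2),round(ey/K+y0-.44,2),np.round(np.array(ax)/K,1),round(an))
    cv2.imwrite(f"pics/m_{n}_{x0}.png",np.hstack([m,cv2.cvtColor(c,cv2.COLOR_BGR2GRAY)]) if False else cv2.cvtColor(c,cv2.COLOR_BGR2GRAY))
```

```text
top bbox [426.185 244.685] [14.5  10.25] ell 433.77 249.98 [ 9.7 14.6] 75
top bbox [395.31 237.56] [12.875 10.375] ell 401.95 242.78 [ 9.8 13. ] 71
top bbox [364.435 228.56 ] [13.75  12.625] ell 371.43 234.72 [ 9.8 14.9] 53
scene bbox [111.56 274.56] [20.375 19.625] ell 121.53 283.91 [13.4 23.8] 134
scene bbox [153.56  258.935] [17.375 19.625] ell 162.22 268.38 [12.7 22.1] 146
scene bbox [190.935 236.685] [17.25  27.125] ell 199.5 249.44 [11.5 31.4] 158
top bbox [179.56  208.935] [37.125 57.625] ell 193.32 234.75 [33.8 57.2] 12
scene bbox [324.56  122.685] [27.25   8.125] ell 336.72 126.39 [ 5.5 32.1] 82
scene bbox [346.685 119.56 ] [37.875 70.   ] ell 367.68 153.23 [39.4 66.4] 6
scene bbox [324.56 119.56] [22.5  3. ] ell 328.36 120.88 [ 2.6 33.2] 87
```

Run:
```python
from h import *
def tri(a,b):
    o1,d1=ray("top",a);o2,d2=ray("scene",b);A=np.c_[d1,-d2];s=np.linalg.lstsq(A,o2-o1,rcond=None)[0]
    p,q=o1+s[0]*d1,o2+s[1]*d2;return (p+q)/2,np.linalg.norm(p-q)
p0=onz("top",(372.9,233.8),.11)
for n in C: c=C[n];d=(c["R"]@p0+c["t"])[2];print(n,"capdiam px",c["fx"]*.02/d)
d=(C["scene"]["R"]@p0+C["scene"]["t"])[2];w=384.17*.01/d
b=(190.94+w,236.69+w*0.93)
w2=464.2*.01/(C["top"]["R"]@p0+C["top"]["t"])[2]
a=(378.18-w2,228.56+w2)
print(a,b,onz("top",a,.11),onz("scene",b,.11),tri(a,b))
# shorts
for u in((440.68-w2,244.68+w2),(408.18-w2,237.56+w2)): print("short",onz("top",u,.085))
s=lambda x,y,k,x0,y0:((x+.5)/k-.5+x0,(y+.5)/k-.5+y0)
A=s(239,227,6,165,195);B=s(324,168,5,290,110)
print("mouth",A,B,onz("top",A,.114),onz("scene",B,.114),tri(A,B))
A=s(232,226,6,165,195);B=s(328,157,5,290,110)
print("ring",A,B,onz("top",A,.123),onz("scene",B,.123),tri(A,B))
# shaker corners on top z=.05 from crop: screws
P=[onz("top",s(x,y,6,165,195),.05) for x,y in((88,103),(460,80),(93,417),(468,398))];print("shaker",np.mean(P,0)); print(np.round(P,3))
# rack top corners
Q=[onz("top",s(x,y,5,300,180),.045) for x,y in((285,216),(737,317),(715,433),(255,338))];print("rack",np.round(Q,3),np.mean(Q,0))
# blue
t=cv2.imread("pics/top0.png").astype(int);m=((t[:,:,0]>t[:,:,2]+50)).astype(np.uint8)
nn,l,st,ce=cv2.connectedComponentsWithStats(m)
for i in range(1,nn):
    if st[i,4]>20: print("blue",st[i],ce[i],onz("top",ce[i],.05)[:2])
```

```text
scene capdiam px 12.939104017015259
top capdiam px 10.339250530724948
(np.float64(373.01070673454655), np.float64(233.7292932654535)) (np.float64(197.40955742566717), np.float64(242.70668840587047)) [ 0.5504635  -0.14537109  0.11      ] [ 0.55681022 -0.14470171  0.11      ] (array([ 0.55193663, -0.14519438,  0.10196932]), np.float64(0.003061847211080442))
short [ 0.51984059 -0.27068673  0.085     ]
short [ 0.53464226 -0.20770037  0.085     ]
mouth (204.41666666666666, 232.41666666666666) (354.4, 143.2) [0.55656052 0.18163985 0.114     ] [0.55825157 0.18289356 0.114     ] (array([0.55729887, 0.1826262 , 0.11310626]), np.float64(0.001981498507449469))
ring (203.25, 232.25) (355.2, 141.0) [0.55583687 0.18201745 0.123     ] [0.5600943  0.18097377 0.123     ] (array([0.55701183, 0.18380482, 0.11801659]), np.float64(0.0018103227248364153))
shaker [0.55667466 0.18166571 0.05      ]
[[0.609 0.249 0.05 ]
 [0.615 0.118 0.05 ]
 [0.499 0.244 0.05 ]
 [0.504 0.115 0.05 ]]
rack [[ 0.581 -0.122  0.045]
 [ 0.537 -0.306  0.045]
 [ 0.489 -0.295  0.045]
 [ 0.53  -0.108  0.045]] [ 0.53434461 -0.20793129  0.045     ]
blue [346 190  12  16 122] [351.31967213 196.67213115] [ 0.63567698 -0.11244569]
blue [389 193  16  16 130] [397.16923077 200.07692308] [ 0.6270865  -0.20748856]
blue [328 227  10  13  93] [332.39784946 232.51612903] [ 0.56072899 -0.07114618]
blue [317 258  10  10  80] [321.6375 262.7375] [ 0.49869964 -0.0476587 ]
```

Candidates (top view): white tube with grey cap at (373,234), two shorter ones at (403,243) and (435,250), and blue look-alikes at (351,197), (397,200), (332,233) and (322,263). The crops show the (373,234) tube standing clearly taller than its neighbours, in the rack hole nearest the shaker. It measures (0.551, -0.145), which matches the rack pitch, so it is the one to take.

```bash
cat >> h.py <<'E'
from scipy.spatial.transform import Rotation as Ro
def yaw():
    x=Ro.from_quat(r.get_state()["eef_rot"]).as_matrix()[:,0];return np.degrees(np.arctan2(x[1],x[0]))
def plan(pos,yawd,n,grip):
    s=r.get_state();R0=Ro.from_quat(s["eef_rot"]);y=np.radians(yawd)
    Rt=Ro.from_matrix(np.array([[np.cos(y),np.sin(y),0],[np.sin(y),-np.cos(y),0],[0,0,-1]]))
    rv=(R0.inv()*Rt).as_rotvec();d=(np.array(pos)-s["tool_pos"])/n
    for i in range(n):
        R=R0*Ro.from_rotvec(rv*i/n)
        print([grip]+[float(round(v,1)) for v in R.inv().apply(d)*1000]+[float(round(v,4)) for v in rv/n],end=",\n")
def st():
    s=r.get_state();print("t",round(s["clock"],2),"pos",np.round(s["tool_pos"],4),"yaw",round(yaw(),1),"zax",np.round(Ro.from_quat(s["eef_rot"]).as_matrix()[:,2],4),"F",np.round(s["contact_force"],1),"M",np.round(s["moment"],2),"op",round(s["opening"],3),"q7",round(s["q"][6],2))
E
python3 -c "
from h import *
st();plan([.551,-.145,.2],-14,16,0.6)"
```

```text
t 0.1 pos [0.2732 0.5615 0.238 ] yaw 64.1 zax [-6.0e-04 -1.5e-03 -1.0e+00] F [-0.2  0.4 -1. ] M [0.   0.05 0.07] op 0.997 q7 -0.22
[0.6, -32.1, 34.9, 2.4, 0.0001, 0.0001, 0.0852],
[0.6, -29.0, 37.5, 2.4, 0.0001, 0.0001, 0.0852],
[0.6, -25.7, 39.9, 2.4, 0.0001, 0.0001, 0.0852],
[0.6, -22.2, 41.9, 2.4, 0.0001, 0.0001, 0.0852],
[0.6, -18.6, 43.6, 2.4, 0.0001, 0.0001, 0.0852],
[0.6, -14.8, 45.1, 2.4, 0.0001, 0.0001, 0.0852],
[0.6, -10.9, 46.2, 2.4, 0.0001, 0.0001, 0.0852],
[0.6, -7.0, 46.9, 2.4, 0.0001, 0.0001, 0.0852],
[0.6, -3.0, 47.4, 2.4, 0.0001, 0.0001, 0.0852],
[0.6, 1.1, 47.4, 2.4, 0.0001, 0.0001, 0.0852],
[0.6, 5.1, 47.2, 2.4, 0.0001, 0.0001, 0.0852],
[0.6, 9.1, 46.6, 2.4, 0.0001, 0.0001, 0.0852],
[0.6, 13.0, 45.6, 2.4, 0.0001, 0.0001, 0.0852],
[0.6, 16.9, 44.3, 2.4, 0.0001, 0.0001, 0.0852],
[0.6, 20.6, 42.8, 2.4, 0.0001, 0.0001, 0.0852],
[0.6, 24.1, 40.8, 2.4, 0.0001, 0.0001, 0.0852],
```

>>> {"method": "play_rows", "body": {"increments": [[0.6,-32,35,2.4,0,0,0.085],[0.6,-29,37,2.4,0,0,0.085],[0.6,-26,40,2.4,0,0,0.085],[0.6,-22,42,2.4,0,0,0.085],[0.6,-19,44,2.4,0,0,0.085],[0.6,-15,45,2.4,0,0,0.085],[0.6,-11,46,2.4,0,0,0.085],[0.6,-7,47,2.4,0,0,0.085]], "grip_force": 20}}

```text
clock: 1.1
tool_pos: [0.41, 0.1997, 0.2157]
eef_rot: [0.978, 0.21, -0.002, -0.0]
contact_force: [0.8, -0.1, 0.4]
opening: 0.597
```

>>> {"method": "play_rows", "body": {"increments": [[0.6,-3,47,2.4,0,0,0.085],[0.6,1,47,2.4,0,0,0.085],[0.6,5,47,2.4,0,0,0.085],[0.6,9,47,2.4,0,0,0.085],[0.6,13,46,2.4,0,0,0.085],[0.6,17,44,2.4,0,0,0.085],[0.6,21,43,2.4,0,0,0.085],[0.6,24,41,2.4,0,0,0.085]]}}

```text
clock: 2.1
tool_pos: [0.5432, -0.168, 0.1941]
eef_rot: [0.99, -0.138, -0.003, -0.0]
contact_force: [-0.5, 0.4, -0.5]
opening: 0.599
```

```bash
python3 -c "
from h import *
st();plan([.551,-.145,.18],-14,4,0.6)"
```

```text
t 2.1 pos [ 0.5432 -0.168   0.1941] yaw -15.9 zax [-0.0059  0.001  -1.    ] F [-0.5  0.4 -0.5] M [-0.06  0.04  0.03] op 0.599 q7 0.02
[0.6, 0.3, -6.1, 3.5, 0.0002, 0.0015, -0.0083],
[0.6, 0.4, -6.1, 3.5, 0.0002, 0.0015, -0.0083],
[0.6, 0.4, -6.1, 3.5, 0.0002, 0.0015, -0.0083],
[0.6, 0.5, -6.1, 3.5, 0.0002, 0.0015, -0.0083],
```

>>> {"method": "play_rows", "body": {"increments": [[0.6,0.3,-6,4,0,0.0015,-0.008],[0.6,0.4,-6,4,0,0.0015,-0.008],[0.6,0.4,-6,4,0,0.0015,-0.008],[0.6,0.5,-6,4,0,0.0015,-0.008],[0.6,0,0,10,0,0,0],[0.6,0,0,10,0,0,0],[0.6,0,0,10,0,0,0],[0.6,0,0,0,0,0,0]]}}

```text
clock: 3.1
tool_pos: [0.5501, -0.1439, 0.1435]
eef_rot: [0.993, -0.122, -0.002, 0.0]
contact_force: [0.3, 0.3, 0.5]
opening: 0.604
```

```bash
python3 -c "
from h import *
st();plan([.551,-.145,.088],-14,6,0.6)
s=r.snapshot('scene')[:,:,::-1];t=r.snapshot('top')[:,:,::-1]
a=cv2.resize(s[150:330,95:275],(540,540));cv2.imwrite('pics/d1.png',a)
a=cv2.resize(t[170:290,290:470],(780,520));cv2.imwrite('pics/d2.png',a)
"
```

```text
t 3.1 pos [ 0.5501 -0.1439  0.1435] yaw -14.0 zax [-3.1e-03 -5.0e-04 -1.0e+00] F [0.3 0.3 0.5] M [-0.05  0.05 -0.01] op 0.604 q7 0.01
[0.6, 0.2, 0.1, 9.3, 0.0002, 0.0005, 0.0001],
[0.6, 0.2, 0.1, 9.3, 0.0002, 0.0005, 0.0001],
[0.6, 0.2, 0.1, 9.3, 0.0002, 0.0005, 0.0001],
[0.6, 0.2, 0.1, 9.3, 0.0002, 0.0005, 0.0001],
[0.6, 0.2, 0.1, 9.3, 0.0002, 0.0005, 0.0001],
[0.6, 0.2, 0.1, 9.3, 0.0002, 0.0005, 0.0001],
```

View pics/d1.png

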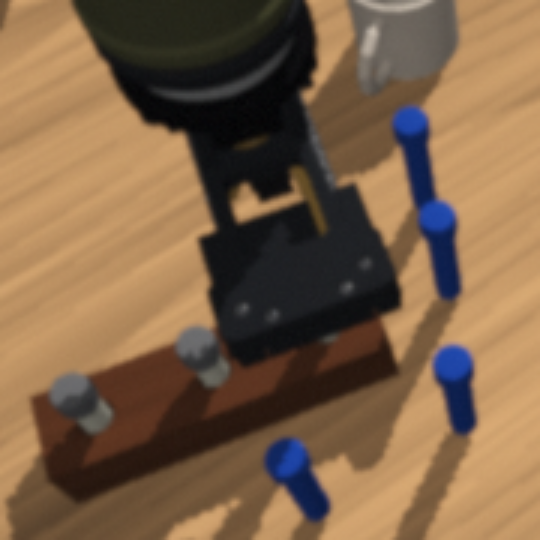

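View pics/d2.png

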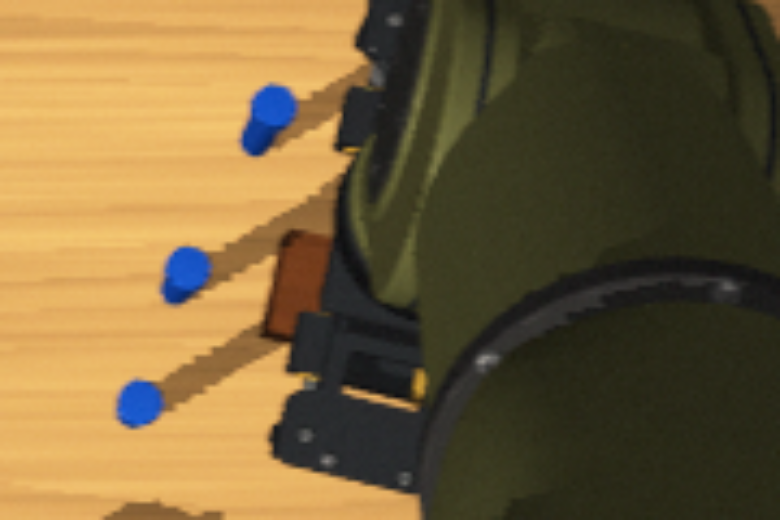

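The gripper hides the target from both cameras. The short tubes, mug and blue tubes stay clear of it, so I'm descending.

>>> {"method": "play_rows", "body": {"increments": [[0.6,0.2,0.1,11,0,0.0005,0],[0.6,0.2,0.1,11,0,0.0005,0],[0.6,0.2,0.1,11,0,0.0005,0],[0.6,0.2,0.1,11,0,0.0005,0],[0.6,0.2,0.1,8,0,0.0005,0],[0.6,0.2,0.1,4,0,0.0005,0],[0.6,0,0,0.5,0,0,0],[0.6,0,0,0,0,0,0]]}}

```text
clock: 4.2
tool_pos: [0.5522, -0.1456, 0.0841]
eef_rot: [0.993, -0.122, 0.001, 0.001]
contact_force: [-0.5, -0.1, -0.6]
opening: 0.6
```

>>> {"method": "play_rows", "body": {"increments": [[0.6,-1,0,-3,0,0,0],[0,0,0,0,0,0,0],[0,0,0,0,0,0,0],[0,0,0,0,0,0,0],[0,0,0,0,0,0,0],[0,0,0,0,0,0,0],[0,0,0,0,0,0,0],[0,0,0,0,0,0,0]]}}

```text
clock: 5.2
tool_pos: [0.5518, -0.1454, 0.0883]
eef_rot: [0.993, -0.122, 0.002, 0.001]
contact_force: [0.3, 0.7, 1.0]
opening: 0.206
```

```bash
python3 -c "
from h import *
st()"
```

```text
t 5.2 pos [ 0.5518 -0.1454  0.0883] yaw -14.0 zax [ 0.0044 -0.0023 -1.    ] F [0.3 0.7 1. ] M [-0.1   0.13  0.  ] op 0.206 q7 0.01
```

>>> {"method": "play_rows", "body": {"increments": [[0,0,0,-6,0,0,0],[0,0,0,-14,0,0,0],[0,0,0,-20,0,0,0],[0,0,0,-24,0,0,0],[0,0,0,-24,0,0,0],[0,0,0,-24,0,0,0],[0,0,0,-18,0,0,0],[0,0,0,-8,0,0,0]]}}

```text
clock: 6.2
tool_pos: [0.551, -0.1452, 0.2363]
eef_rot: [0.993, -0.122, 0.004, 0.001]
contact_force: [0.4, 0.6, 0.3]
opening: 0.206
```

```bash
python3 -c "
from h import *
st();plan([.557,.182,.232],18,12,0)
s=r.snapshot('scene')[:,:,::-1];cv2.imwrite('pics/e1.png',s)
"
```

```text
t 6.2 pos [ 0.551  -0.1452  0.2363] yaw -14.0 zax [ 0.0075 -0.0028 -1.    ] F [0.4 0.6 0.3] M [-0.05  0.09 -0.02] op 0.206 q7 0.0
[0, -6.1, -26.6, 0.3, 0.0003, -0.0006, -0.0466],
[0, -4.9, -26.8, 0.3, 0.0003, -0.0006, -0.0466],
[0, -3.6, -27.0, 0.3, 0.0003, -0.0006, -0.0466],
[0, -2.4, -27.2, 0.3, 0.0003, -0.0006, -0.0466],
[0, -1.1, -27.3, 0.3, 0.0003, -0.0006, -0.0466],
[0, 0.2, -27.3, 0.3, 0.0003, -0.0006, -0.0466],
[0, 1.4, -27.2, 0.3, 0.0003, -0.0006, -0.0466],
[0, 2.7, -27.1, 0.3, 0.0003, -0.0006, -0.0466],
[0, 4.0, -27.0, 0.3, 0.0003, -0.0006, -0.0466],
[0, 5.2, -26.8, 0.4, 0.0003, -0.0006, -0.0466],
[0, 6.5, -26.5, 0.4, 0.0003, -0.0006, -0.0466],
[0, 7.7, -26.2, 0.4, 0.0003, -0.0006, -0.0466],
```

View pics/e1.png

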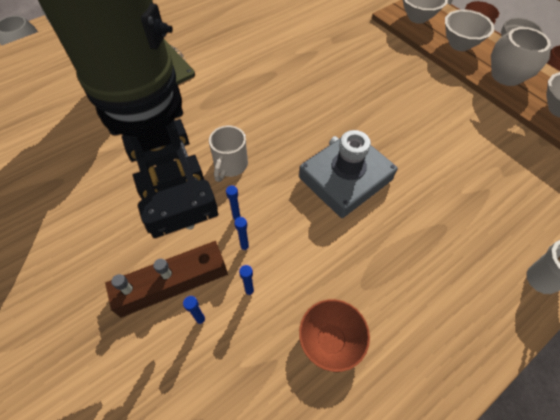

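The hole at (204,258) is now empty, so the tube is in the gripper. The collar is unshadowed for the moment, so I'm re-measuring the holder axis.

```bash
python3 -c "
from h import *
t=r.snapshot('top')[:,:,::-1];cv2.imwrite('pics/t1.png',t);s=cv2.imread('pics/e1.png')
a=cv2.resize(t[205:265,175:235],None,fx=8,fy=8,interpolation=cv2.INTER_CUBIC)
b=cv2.resize(s[120:180,325:385],None,fx=8,fy=8,interpolation=cv2.INTER_CUBIC)
cv2.imwrite('pics/f.png',np.hstack([a,b])[:, :960][:, ::1][:480] if True else 0)
f=np.hstack([a,b]);cv2.imwrite('pics/f.png',cv2.resize(f,(800,400)))
"
```

```text
(no output)
```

View pics/f.png

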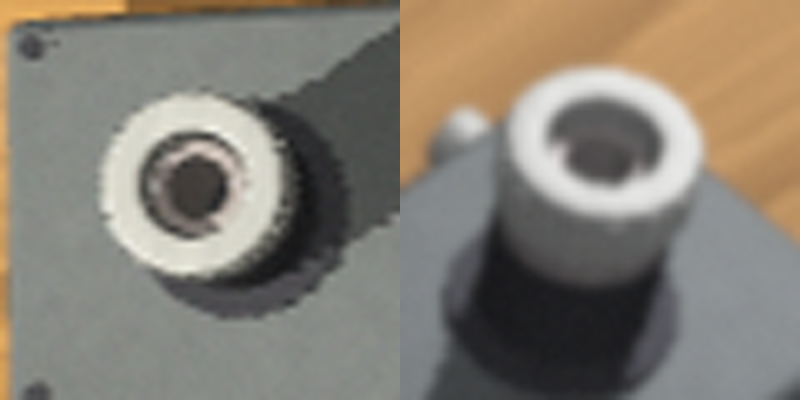

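>>> {"method": "play_rows", "body": {"increments": [[0,-6.1,-27,0,0,0,-0.0466],[0,-5,-27,0,0,0,-0.0466],[0,-3.7,-27,0,0,0,-0.0466],[0,-2.5,-27,0,0,0,-0.0466],[0,-1.2,-27,0,0,0,-0.0466],[0,0.2,-27,0,0,0,-0.0466],[0,1.4,-27,0,0,0,-0.0466],[0,2.7,-27,0,0,0,-0.0466]]}}

```text
clock: 7.3
tool_pos: [0.5495, 0.0757, 0.2287]
eef_rot: [0.998, 0.067, -0.003, 0.003]
contact_force: [-0.1, -0.3, -0.5]
opening: 0.204
```

```bash
python3 -c "
from h import *
st();plan([.556,.182,.23],18,6,0)
"
```

```text
t 7.3 pos [0.5495 0.0757 0.2287] yaw 7.7 zax [-0.0055 -0.0054 -1.    ] F [-0.1 -0.3 -0.5] M [-0.05  0.02  0.01] op 0.204 q7 -0.09
[0, 3.5, -17.4, -0.3, 0.0007, 0.0011, -0.0299],
[0, 4.0, -17.3, -0.3, 0.0007, 0.0011, -0.0299],
[0, 4.5, -17.2, -0.3, 0.0007, 0.0011, -0.0299],
[0, 5.0, -17.0, -0.3, 0.0007, 0.0011, -0.0299],
[0, 5.5, -16.9, -0.3, 0.0007, 0.0011, -0.0299],
[0, 6.0, -16.7, -0.2, 0.0007, 0.0011, -0.0299],
```

>>> {"method": "play_rows", "body": {"increments": [[0,3.5,-17,-1,0,0.001,-0.03],[0,4,-17,-1,0,0.001,-0.03],[0,4.5,-17,-1,0.001,0.001,-0.03],[0,5,-17,-1,0.001,0.001,-0.03],[0,5.5,-17,-1,0.001,0.001,-0.03],[0,6,-17,-1,0.001,0.001,-0.03],[0,0,0,0,0,0,0],[0,0,0,0,0,0,0]]}}

```text
clock: 8.3
tool_pos: [0.5552, 0.1882, 0.2331]
eef_rot: [0.987, 0.163, -0.002, 0.0]
contact_force: [-0.7, 0.1, 0.4]
opening: 0.208
```

```bash
python3 -c "
from h import *
st();plan([.556,.182,.215],18,4,0)
for n in C: cv2.imwrite('pics/g_%s.png'%n,r.snapshot(n)[:,:,::-1])
s=cv2.imread('pics/g_scene.png');cv2.imwrite('pics/g1.png',cv2.resize(s[60:240,260:440],(600,600),interpolation=cv2.INTER_CUBIC))
s=cv2.imread('pics/g_top.png');cv2.imwrite('pics/g2.png',cv2.resize(s[160:300,140:280],(600,600),interpolation=cv2.INTER_CUBIC))
"
```

```text
t 8.3 pos [0.5552 0.1882 0.2331] yaw 18.7 zax [-3.e-03 -9.e-04 -1.e+00] F [-0.7  0.1  0.4] M [-0.05  0.03  0.05] op 0.208 q7 -0.11
[0, -0.3, 1.5, 4.5, -0.0, 0.0008, 0.0031],
[0, -0.3, 1.5, 4.5, -0.0, 0.0008, 0.0031],
[0, -0.3, 1.5, 4.5, -0.0, 0.0008, 0.0031],
[0, -0.3, 1.5, 4.5, -0.0, 0.0008, 0.0031],
```

View pics/g1.png

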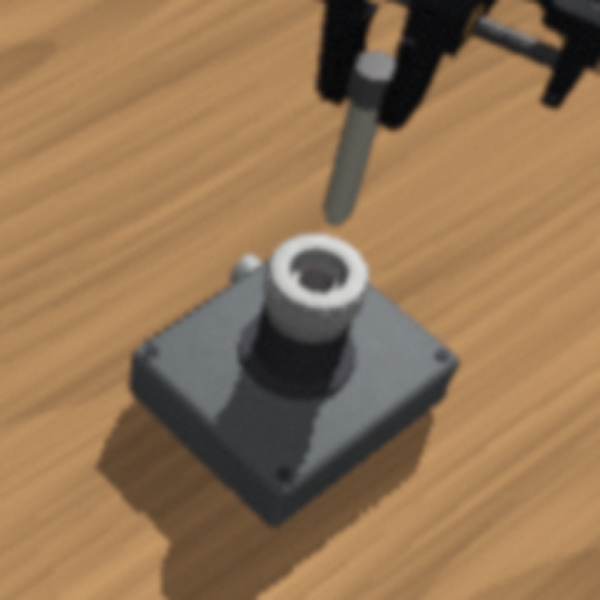

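View pics/g2.png

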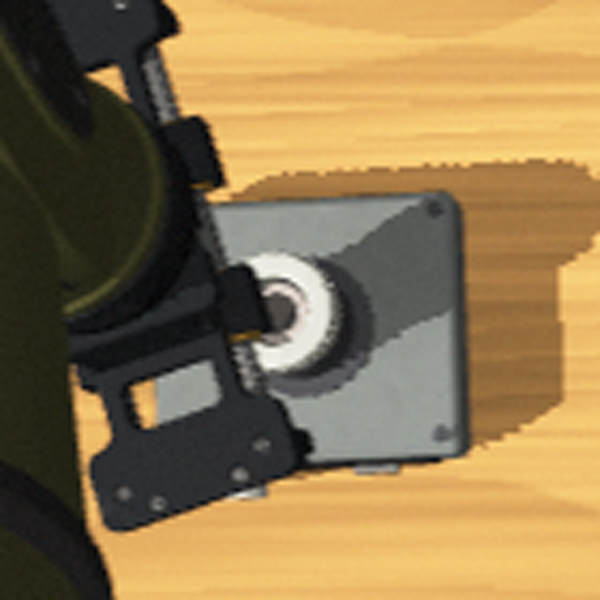

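The tube hangs straight, its foot at about (361,124) in the scene picture, just above the collar. I'm comparing that foot position with the collar in the same camera.

```bash
python3 -c "
from h import *
B=(260+338/3.333-.3,60+216/3.333-.3)
print(B,proj('scene',[.5552,.1882,.1548]),onz('scene',B,.156), 'cap', onz('scene',(260+376/3.333-.3,60+67/3.333-.3),.255))
print('collar', onz('scene',(260+318/3.333-.3,60+272/3.333-.3),.123))
"
```

```text
(361.1101410141014, 124.50648064806481) [359.58457418 125.02609101] [0.55659061 0.19017561 0.156     ] cap [0.55828249 0.18615545 0.255     ]
collar [0.56052202 0.1803537  0.123     ]
```

>>> {"method": "play_rows", "body": {"increments": [[0,0.2,2,4,0,0.001,0.003],[0,0.2,2,4,0,0.001,0.003],[0,0.2,2,4,0,0.001,0.003],[0,0,0.5,4,0,0,0],[0,0,0,4,0,0,0],[0,0,0,2,0,0,0],[0,0,0,0,0,0,0],[0,0,0,0,0,0,0]]}}

```text
clock: 9.4
tool_pos: [0.558, 0.1798, 0.2092]
eef_rot: [0.988, 0.156, -0.0, 0.0]
contact_force: [-0.5, 0.7, 0.1]
opening: 0.208
```

```bash
python3 -c "
from h import *
st();plan([.5568,.182,.195],18,3,0)
"
```

```text
t 9.4 pos [0.558  0.1798 0.2092] yaw 18.0 zax [-8.e-04 -9.e-04 -1.e+00] F [-0.5  0.7  0.1] M [-0.    0.03  0.01] op 0.208 q7 -0.11
[0, -0.1, -0.8, 4.7, 0.0002, 0.0003, -0.0001],
[0, -0.1, -0.8, 4.7, 0.0002, 0.0003, -0.0001],
[0, -0.2, -0.8, 4.7, 0.0002, 0.0003, -0.0001],
```

>>> {"method": "play_rows", "body": {"increments": [[0,-0.2,-0.8,4,0,0,0],[0,-0.2,-0.8,3,0,0,0],[0,-0.2,-0.6,3,0,0,0],[0,0,0,2,0,0,0],[0,0,0,2,0,0,0],[0,0,0,2,0,0,0],[0,0,0,2,0,0,0],[0,0,0,2,0,0,0]]}}

```text
clock: 10.4
tool_pos: [0.5568, 0.182, 0.1881]
eef_rot: [0.988, 0.156, -0.0, 0.0]
contact_force: [0.4, 0.0, 0.2]
opening: 0.207
```

```bash
python3 -c "
from h import *
st()
"
```

```text
t 10.4 pos [0.5568 0.182  0.1881] yaw 18.0 zax [-1.e-04 -6.e-04 -1.e+00] F [0.4 0.  0.2] M [-0.03  0.03  0.03] op 0.207 q7 -0.11
```

>>> {"method": "play_rows", "body": {"increments": [[0,0,0,3,0,0,0],[0,0,0,4,0,0,0],[0,0,0,4,0,0,0],[0,0,0,4,0,0,0],[0,0,0,4,0,0,0],[0,0,0,4,0,0,0],[0,0,0,4,0,0,0],[0,0,0,3,0,0,0]]}}

```text
clock: 11.4
tool_pos: [0.5568, 0.182, 0.1558]
eef_rot: [0.988, 0.156, -0.0, 0.0]
contact_force: [0.4, -0.4, -1.2]
opening: 0.203
```

```bash
python3 -c "
from h import *
st()
"
```

```text
t 11.4 pos [0.5568 0.182  0.1558] yaw 18.0 zax [-3.e-04 -6.e-04 -1.e+00] F [ 0.4 -0.4 -1.2] M [-0.08  0.06 -0.  ] op 0.203 q7 -0.12
```

>>> {"method": "play_rows", "body": {"increments": [[0,0,0,4,0,0,0],[0,0,0,4,0,0,0],[0,0,0,4,0,0,0],[0,0,0,4,0,0,0],[0,0,0,3,0,0,0],[0,0,0,2,0,0,0],[0,0,0,1.5,0,0,0],[0,0,0,1,0,0,0]]}}

```text
clock: 12.4
tool_pos: [0.5569, 0.182, 0.1306]
eef_rot: [0.988, 0.156, -0.0, 0.0]
contact_force: [-0.3, -1.0, 0.0]
opening: 0.208
```

```bash
python3 -c "
from h import *
st()
"
```

```text
t 12.4 pos [0.5569 0.182  0.1306] yaw 18.0 zax [-3.e-04 -6.e-04 -1.e+00] F [-0.3 -1.   0. ] M [-0.02  0.02 -0.01] op 0.208 q7 -0.12
```

>>> {"method": "play_rows", "body": {"increments": [[0.35,0,0,0,0,0,0],[0.35,0,0,0,0,0,0],[0.35,0,0,0,0,0,0],[0.35,0,0,-4,0,0,0],[0.35,0,0,-10,0,0,0],[0.35,0,0,-16,0,0,0],[0.9,0,0,-16,0,0,0],[0.9,0,0,-8,0,0,0]]}}

```text
clock: 13.4
tool_pos: [0.5575, 0.1822, 0.1893]
eef_rot: [0.988, 0.156, 0.001, 0.0]
contact_force: [-0.5, -0.1, 0.3]
opening: 0.553
```

```bash
python3 -c "
from h import *
st()
for n in C: cv2.imwrite('pics/h_%s.png'%n,r.snapshot(n)[:,:,::-1])
s=cv2.imread('pics/h_scene.png');cv2.imwrite('pics/h1.png',cv2.resize(s[60:240,260:440],(600,600),interpolation=cv2.INTER_CUBIC))
"
```

```text
t 13.4 pos [0.5575 0.1822 0.1893] yaw 18.0 zax [ 1.7e-03  2.0e-04 -1.0e+00] F [-0.5 -0.1  0.3] M [-0.05  0.03 -0.  ] op 0.553 q7 -0.11
```

View pics/h1.png

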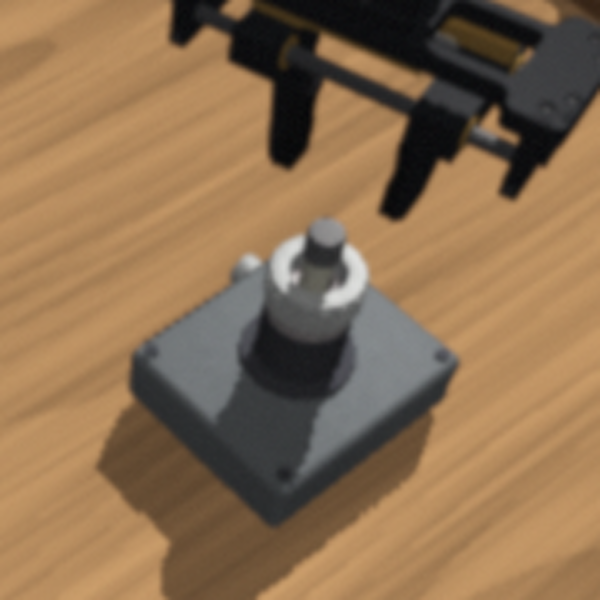

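The tube stands in the holder with its cap top at about (358,129). I'm checking that height.

```bash
python3 -c "
from h import *
for z in(.152,.157,.162): print(z,proj('scene',[.557,.182,z]))
print(proj('scene',[.557,.182,.123]),'collar ref (355.3,140.8)')
plan([.557,.182,.103],18,8,0.9)
"
```

```text
0.152 [357.3772882  128.40471219]
0.157 [357.90743079 126.37608208]
0.162 [358.44455473 124.32073731]
[354.43340818 139.66968833] collar ref (355.3,140.8)
[0.9, -0.1, 0.0, 10.8, 0.0, -0.0003, -0.0],
[0.9, -0.1, 0.0, 10.8, 0.0, -0.0003, -0.0],
[0.9, -0.1, 0.0, 10.8, 0.0, -0.0003, -0.0],
[0.9, -0.1, 0.0, 10.8, 0.0, -0.0003, -0.0],
[0.9, -0.1, 0.0, 10.8, 0.0, -0.0003, -0.0],
[0.9, -0.1, 0.0, 10.8, 0.0, -0.0003, -0.0],
[0.9, -0.1, 0.0, 10.8, 0.0, -0.0003, -0.0],
[0.9, -0.1, 0.0, 10.8, 0.0, -0.0003, -0.0],
```

The projection at full depth gives 128.4 against 129.3 measured, so the tube is fully down. Next I go down over the collar.

>>> {"method": "play_rows", "body": {"increments": [[0.9,0,0,4,0,0,0],[0.9,0,0,6,0,0,0],[0.9,-0.2,0,10,0,0,0],[0.9,-0.2,0,12,0,0,0],[0.9,-0.2,0,12,0,0,0],[0.9,-0.2,0,12,0,0,0],[0.9,0,0,10,0,0,0],[0.9,0,0,8,0,0,0]]}}

```text
clock: 14.5
tool_pos: [0.5552, 0.1815, 0.1075]
eef_rot: [0.988, 0.156, -0.001, 0.0]
contact_force: [-0.7, 0.8, 1.1]
opening: 0.9
```

```bash
python3 -c "
from h import *
st()
"
```

```text
t 14.5 pos [0.5552 0.1815 0.1075] yaw 18.0 zax [-0.0023 -0.0013 -1.    ] F [-0.7  0.8  1.1] M [-0.07  0.06 -0.03] op 0.9 q7 -0.12
```

>>> {"method": "play_rows", "body": {"increments": [[0.9,1.2,0,3,0,0.002,0],[0.9,0,0,1.5,0,0,0],[0.9,0,0,0.5,0,0,0],[0.5,0,0,0,0,0,0],[0.5,0,0,0,0,0,0],[0.5,0,0,0,0,0,0],[0.5,0,0,0,0,0,0],[0.5,0,0,0,0,0,0]], "grip_force": 25}}

```text
clock: 15.5
tool_pos: [0.5571, 0.1821, 0.1027]
eef_rot: [0.988, 0.156, 0.001, 0.0]
contact_force: [0.8, 0.6, -0.6]
opening: 0.603
```

```bash
python3 -c "
from h import *
st()
"
```

```text
t 15.5 pos [0.5571 0.1821 0.1027] yaw 18.0 zax [ 1.4e-03 -1.0e-04 -1.0e+00] F [ 0.8  0.6 -0.6] M [ 0.05  0.03 -0.05] op 0.603 q7 -0.12
```

>>> {"method": "play_rows", "body": {"increments": [[0,0,0,0,0,0,0],[0,0,0,1,0,0,0],[0,0,0,1.5,0,0,0.05],[0,0,0,1.5,0,0,0.08],[0,0,0,1.5,0,0,0.08],[0,0,0,1.5,0,0,0.08],[0,0,0,1.5,0,0,0.08],[0,0,0,1.5,0,0,0.08]], "grip_force": 40}}

```text
clock: 16.5
tool_pos: [0.5589, 0.1817, 0.1012]
eef_rot: [0.997, -0.078, 0.003, -0.001]
contact_force: [-2.8, -1.2, 13.8]
opening: 0.601
```

```bash
python3 -c "
from h import *
st()
"
```

```text
t 16.5 pos [0.5589 0.1817 0.1012] yaw -9.0 zax [ 0.0071  0.0014 -1.    ] F [-2.8 -1.2 13.8] M [-0.27  0.8   0.17] op 0.601 q7 -0.42
```

>>> {"method": "play_rows", "body": {"increments": [[0,-0.4,0,1,0,-0.002,0.06],[0,-0.4,0,1,0,-0.002,0.06],[0,-0.4,0,1,0,-0.002,0.06],[0,-0.3,0,1,0,0,0.06],[0,0,0,1,0,0,0.06],[0,0,0,1,0,0,0.06],[0,0,0,1,0,0,0.06],[0,0,0,1,0,0,0.06]]}}

```text
clock: 17.5
tool_pos: [0.5586, 0.1818, 0.0991]
eef_rot: [0.946, -0.325, 0.002, -0.003]
contact_force: [-1.6, -0.1, 5.0]
opening: 0.601
```

```bash
python3 -c "
from h import *
st()
"
```

```text
t 17.5 pos [0.5586 0.1818 0.0991] yaw -38.0 zax [ 0.0058  0.0043 -1.    ] F [-1.6 -0.1  5. ] M [-0.13  0.45  0.11] op 0.601 q7 -0.75
```

z has dropped 3.6 mm while the force fell, so the keyways may just be engaging. I'll push down without turning.

>>> {"method": "play_rows", "body": {"increments": [[0,-0.3,0,1.5,0,0,0],[0,-0.3,0,1.5,0,0,0],[0,-0.3,0,1.5,0,0,0],[0,0,0,1.5,0,0,0],[0,0,0,1.5,0,0,0],[0,0,0,1.5,0,0,0],[0,0,0,1,0,0,0],[0,0,0,0,0,0,0]]}}

```text
clock: 18.5
tool_pos: [0.5586, 0.1818, 0.0944]
eef_rot: [0.944, -0.33, 0.003, -0.004]
contact_force: [-1.9, -0.7, 5.1]
opening: 0.603
```

```bash
python3 -c "
from h import *
st()
"
```

```text
t 18.5 pos [0.5586 0.1818 0.0944] yaw -38.5 zax [ 0.0087  0.0053 -0.9999] F [-1.9 -0.7  5.1] M [-0.17  0.48  0.09] op 0.603 q7 -0.75
```

>>> {"method": "play_rows", "body": {"increments": [[0,-0.4,-0.2,1.5,0,-0.004,0],[0,-0.4,-0.2,1.5,0,-0.004,0],[0,0,0,1.5,0,0,0],[0,0,0,1.5,0,0,0],[0,0,0,1.5,0,0,0],[0,0,0,1.5,0,0,0],[0,0,0,1.5,0,0,0],[0,0,0,1.5,0,0,0]]}}

```text
clock: 19.5
tool_pos: [0.5587, 0.1819, 0.0936]
eef_rot: [0.943, -0.333, 0.001, -0.007]
contact_force: [-3.5, -0.4, 13.6]
opening: 0.602
```

```bash
python3 -c "
from h import *
st()
for n in C: cv2.imwrite('pics/k_%s.png'%n,r.snapshot(n)[:,:,::-1])
s=cv2.imread('pics/k_scene.png');cv2.imwrite('pics/k1.png',cv2.resize(s[60:240,260:440],(600,600),interpolation=cv2.INTER_CUBIC))
"
```

```text
t 19.5 pos [0.5587 0.1819 0.0936] yaw -38.9 zax [ 0.0067  0.013  -0.9999] F [-3.5 -0.4 13.6] M [-0.41  0.84  0.2 ] op 0.602 q7 -0.75
```

View pics/k1.png

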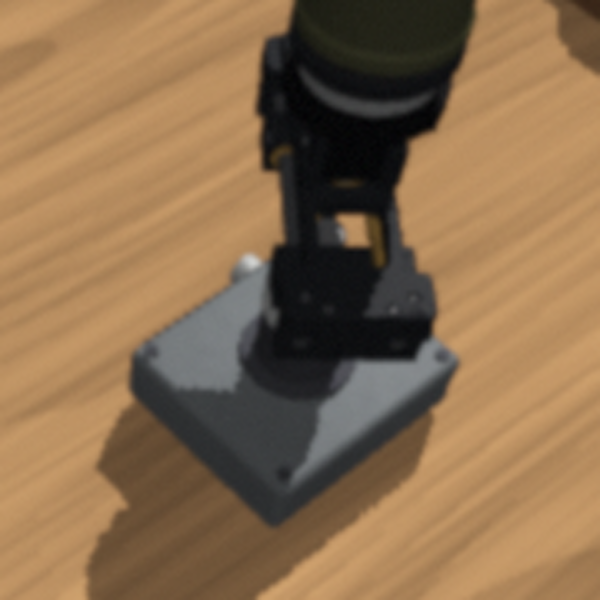

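```bash
python3 -c "
from h import *
st()
a=cv2.imread('pics/h_scene.png');b=cv2.imread('pics/k_scene.png')
f=np.hstack([cv2.resize(i[120:170,325:375],(400,400),interpolation=cv2.INTER_CUBIC) for i in(a,b)])
t=np.hstack([cv2.resize(cv2.imread(i)[205:265,170:250],(400,200*3//2),interpolation=cv2.INTER_CUBIC) for i in('pics/t1.png','pics/k_top.png')])
cv2.imwrite('pics/k2.png',np.vstack([f,t])[:600])
"
```

```text
t 19.6 pos [0.5587 0.1818 0.0936] yaw -38.9 zax [ 0.0066  0.013  -0.9999] F [-3.  -1.3 14.8] M [-0.39  0.8   0.17] op 0.6 q7 -0.75
```

View pics/k2.png

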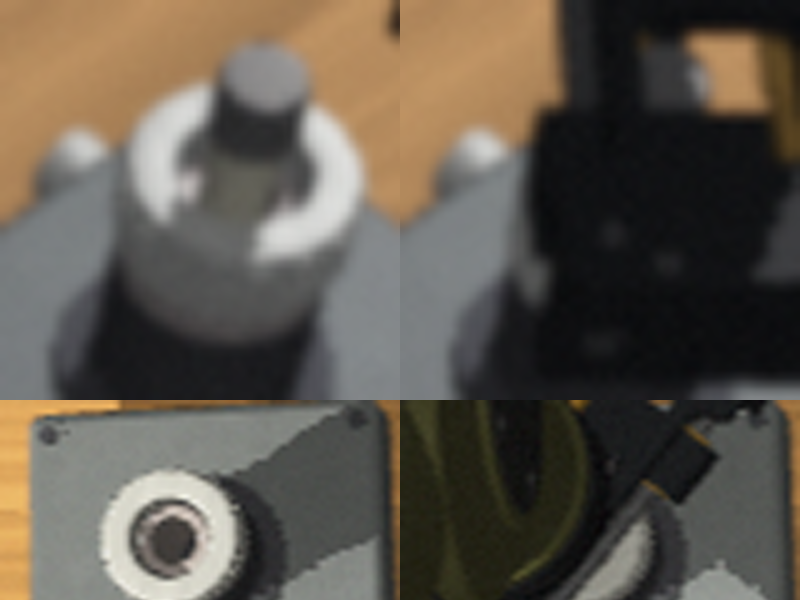

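```bash
python3 -c "
from h import *
st(); print(r.finish_job()); st()
"
```

```text
t 19.6 pos [0.5587 0.1818 0.0936] yaw -38.9 zax [ 0.0066  0.013  -0.9999] F [-3.  -1.3 14.8] M [-0.39  0.8   0.17] op 0.6 q7 -0.75
the job is handed in; nothing more can be done
None
the job is handed in; nothing more can be done
```

I loaded the tall tube and handed the job in at 19.6 s, with the gripper still holding the collar down. The interface gives no verdict, so the checks below are my own.

- **Tube:** I lifted it from the rack hole nearest the shaker and lowered it into the holder. Its cap top showed at pixel row 129.3 against 128.4 expected for fully down.
- **Collar:** I turned it clockwise about 57°. The resistance fell from about 14 N to 5 N as the keyways engaged. I then pushed it down until it stopped hard, 9.1 mm below where I gripped it (9 mm expected).
- **Final hold:** I measured 14.8 N upward on the tool, jaws 53 mm apart on the collar, and less than 1° of tool tilt. The wrist was still.
- **Less certain:** The gripper hid most of the collar at the end, so only a sliver of its edge was visible, looking lowered as expected. The tool also ended about 1.5 mm off centre in x, within the 4 mm limit. The scene camera placed things 2–6 mm off the top camera in x. I leaned on the top camera for the tube and on a compromise for the holder.
- **Other objects:** I did not touch the short tubes, mug, bowl or blue tubes. I did not measure their positions again at the end.

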